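# Couple the trolley drawbar with the long pin

## Robot

A 7-joint arm with a two-finger parallel gripper is mounted at the origin on the work surface. World frame = base frame: x ahead of the robot, y to its left, z up, the work surface at z = 0. Lengths are in m, angles in rad, forces in N, time in s.
With the tool pointing down it reaches from about 0.35 to 0.9 m from the base axis. Payload 7.2 kg.
Tool frame: the origin (TCP) lies at the very end of the fingers, on their centre line; the grasp point (between the pads) lies 19 mm behind it; z points along the fingers, y is the direction in which the jaws open and shut (so a half turn about z gives the same grasp; the last joint's range is limited). The gripper opens to 88 mm and grips with 3 to 60 N. Pads are 20 mm wide; open, the fingers measure 115 mm over their backs; the gripper's body (75 mm by 178 mm) begins 61 mm behind the grasp point.
Start: joints at [-1.168, 0.411, -0.013, 1.596, 0.006, 1.134, -0.082], TCP at [0.284, 0.557, 0.223] pointing down, gripper open.
Joint ranges: [-2.95, 2.95], [-0.29, 1.99], [-1.47, 1.44], [0.14, 2.54], [-1.03, 4.17], [0.13, 1.85], [-2.86, 2.86]. Speed limits (rad/s): [2.39, 2.39, 3.01, 3.01, 3.14, 3.14, 3.14].

## Interface

Orientations are given as a unit quaternion [w, x, y, z].
In Python, from station import bot gives the robot as it stands. The module is installed in compiled form; this text tells all that it offers.
- The arm moves only by the tool servo_tool, never from a script. Its argument "plan" is a list of rows, each an object with "translation": the shift along the tool's x, y, z in mm, a list of three; "turn": the turn about the tool's z in degrees; "claw": the opening, from 0 (shut) to 1 (fully open). In form: [{"translation": [tx, ty, tz], "turn": turn, "claw": claw}, ...]. A call has 1 to 10 rows; each row is the pose to reach, as a shift and turn from the pose commanded when the call began, along the tool's axes at that moment; what a row does not reach only later rows make up. A row lasts 1/12 s, in which the tool goes at most 41.7 mm and 7.16 degrees, less where a joint would pass 70% of its speed; a pose out of reach is approached as far as the arm can. A call with a gripper value outside its range is refused whole. The fingers move at their own pace and stop on an object; "force" is the grip in N (left out, the last holds). Time passes only in rows, so rows that repeat a pose let the fingers close. It gives the time, the measured TCP pose, the force and the opening at its end, in the units of the state.
- bot.observe(): the state, without advancing time (a new reading comes with each control period).
- bot.camera(name): name is "scene" or "side" or "wrist"; returns a dict with "image" (384x512x3 uint8, red, green, blue), "z_map" (384x512 float32, m along the optical axis (not along the pixel's ray), 0 where there is no reading), "intrinsics" (3x3 intrinsics, pixels), "dist" ([k1, k2, p1, p2, k3] as OpenCV has them; the pictures are not rectified), "origin" and "orientation" of the camera in the world; the wrist camera has in their place "T_tool_cam" (4x4, takes a point from camera to tool coordinates, whose origin is the TCP and whose axes are the flange's). Camera axes: x right, y up, looking along -z (the intrinsics and any distortion apply to the point x, -y, -z); pixel columns grow to the right and rows downward; lengths in m; the calibration is good to about 2 mm. A picture is of the moment at which its call begins: read the wrist's pose just before it.
- bot.job_done(): hands the job in, once; it reports no verdict.
The state is a dict: "time_s": time; "qpos": joint angles; "dq": joint speeds; "joint_efforts": joint torques, N m; "eef_pos": TCP position; "orientation": TCP orientation; "force": force on the tool from outside, world axes, zero at the start; "moment": the same for the moment, N m; "gripper_width": opening from 0.0 (shut) to 1.0 (fully open).
Only numpy, scipy, OpenCV 4.12 (cv2) and the standard library are available. Lean on these libraries where they do the work, as an engineer would, in place of code of your own. Each camera call takes 0.05 s, during which the arm holds its last target.

## Task

Couple the trolley drawbar to its fork: take the long slim coupling pin out of the wooden rack (not the short one, nor the stepped one that is stout above a thin foot) and lower it upright through the hole in the fork's upper jaw, the drawbar's eye and the lower jaw in turn, correcting for the eye, which sits a little off-line. Keep hold of it until its tip is through the eye, and leave it fully home with its collar flat on the upper jaw.

Things in the scene. Friction and masses are not known exactly. Their poses are not given: they have to be found in the camera images.
- long_pin_grip (a point): Centre of the black grip of the long slim steel pin, 0.3 kg; z up along the pin. Grip: upright cylinder, 26 mm diameter, 50 mm tall. Under it a collar (48 mm diameter, 6 mm thick), then a shank 14 mm thick, 92 mm long, narrower (10 mm) over its last 6 mm; tip 123 mm below this point. At first it stands 26 mm deep in a square rack hole (1 mm play) and lifts straight up; x axis along the row.
- rack: Fixed wooden pin rack, 280 mm (its x) by 75 mm, 36 mm high; origin at its underside's centre. Three holes in a row at x = -90, 0 and 90 mm hold three pins with the same grip and collar, in any order: the long one; a short one (shank 55 mm, stands 37 mm lower); a stepped one (as tall as the long one, but 36 mm thick below the collar, with a thin foot).
- top_hole (a point): Centre of the 30 mm hole in the fork's upper jaw, at the jaw's top face, 110 mm above the bench; z up, x towards the drawbar. Fixed aluminium fork on a base plate: two level jaws 90 x 90 mm, 12 mm thick, the lower with the same hole on the same axis (its top face 70 mm below this point). With the pin home its grip centre is 31 mm above this point, its tip 92 mm below.
- eye_hole (a point): Centre of the 30 mm hole in the drawbar's steel eye, at the eye's top face, 34 mm below the upper jaw's top face; z up, x along the drawbar away from the fork. The eye is a fixed level ring between the jaws, 68 mm outside diameter, 14 mm thick; its axis lies up to 4 mm off the jaws' axis both along and across the fork.

How it is judged:
By the outcome, as a careful person would: the job done as asked, in the order asked, and still so for the second after the job is handed in, with the robot touching nothing.
It also fails if it takes over 45 s, if anything falls off the work surface, if the arm or the gripper's body presses on something with over 40 N, if the wrist force passes 120 N, or if a joint passes its speed limit or range.

## Working session

There is one attempt and no reset: what is moved stays moved. The work goes in short steps, Python scripts to look and compute and a tool call to move; the robot and the scene stay as the last step left them, time stands still between calls to the robot, and variables do not carry over. Pictures are saved under pics/ and viewed, and the job is handed in when it is done.

Besides the shell and the picture viewer there is one more tool, called after "Request:" as name(argument=value, ...) on one line, values as JSON. servo_tool: Moves the arm, as the interface text tells. Its arguments: {"type":"object","properties":{"plan":{"type":"array"},"force":{"type":"number"}},"required":["plan"]}

```bash
mkdir -p pics
cat > h.py <<'E'
import numpy as np, cv2, pickle
from scipy.spatial.transform import Rotation as R
from station import bot
def snap(n,tag):
    s=bot.observe(); c=bot.camera(n); c['state']=s
    pickle.dump(c,open(f'pics/{tag}.pkl','wb')); cv2.imwrite(f'pics/{tag}.png',c['image'][:,:,::-1]); return c
def q2R(q): return R.from_quat([q[1],q[2],q[3],q[0]]).as_matrix()
def pose(c):
    if 'T_tool_cam' in c:
        s=c['state'];T=np.array(c['T_tool_cam']);Rt=q2R(s['orientation'])
        return np.array(s['eef_pos'])+Rt@T[:3,3], Rt@T[:3,:3]
    o=np.array(c['orientation']); return np.array(c['origin']), (o if o.shape==(3,3) else q2R(o))
def ray(c,u,v):
    p=cv2.undistortPoints(np.array([[[u,v]]],float),np.array(c['intrinsics']),np.array(c['dist']))[0,0]
    t,Rm=pose(c); return t,Rm@np.array([p[0],-p[1],-1.])
def onplane(c,u,v,z):
    t,d=ray(c,u,v); return t+d*(z-t[2])/d[2]
def depthpt(c,u,v):
    t,d=ray(c,u,v); return t+d*c['z_map'][int(round(v)),int(round(u))]
def load(tag): return pickle.load(open(f'pics/{tag}.pkl','rb'))
E
python3 - <<'E'
from h import *
for n in ['scene','side','wrist']:
    c=snap(n,n+'0'); print(n,pose(c)[0].round(3),c['dist'])
s=bot.observe();print(s['time_s'],s['eef_pos'],s['orientation'],s['gripper_width'],s['force']);print(q2R(s['orientation']).round(3))
a=cv2.imread('pics/scene0.png');b=cv2.imread('pics/side0.png')
E
```

```text
scene [1.081 0.372 0.603] [-0.00436435  0.          0.          0.          0.        ]
side [ 0.296 -0.418  0.532] [-0.03290668  0.          0.          0.          0.        ]
wrist [0.213 0.593 0.384] [-0.01012143  0.          0.          0.          0.        ]
0.15 [0.28335079 0.55665248 0.22201982] [-1.01154720e-04  2.33239486e-01  9.72419138e-01 -5.93310572e-04] 0.9983633304781049 [-0.68933083 -0.7365448  -0.37577391]
[[-0.891  0.454 -0.   ]
 [ 0.454  0.891 -0.001]
 [-0.    -0.001 -1.   ]]
```

View pics/scene0.png

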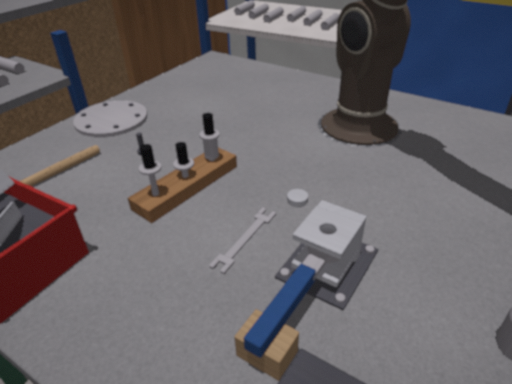

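View pics/side0.png

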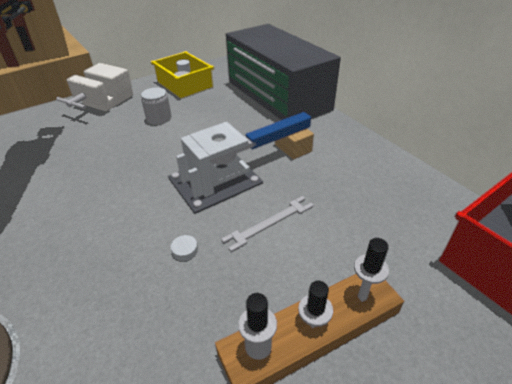

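View pics/wrist0.png

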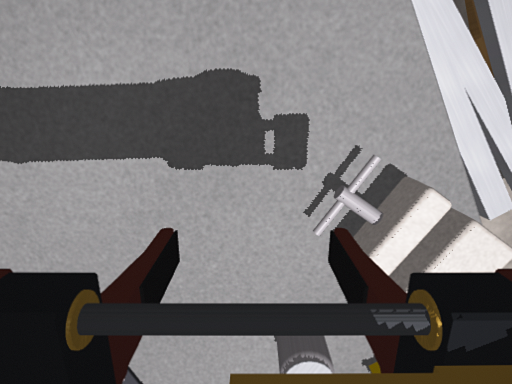

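The scene view shows the long pin at the left of the rack, with its grip at (148,157). In the side view it is at the right, at (376,255). The fork hole is at (328,229) in scene and (218,138) in side. I'll measure these next.

Run:
```python
from h import *
a=load('scene0')['image'][:,:,::-1];b=load('side0')['image'][:,:,::-1]
def crop(im,u,v,w,h,k): return cv2.resize(im[v:v+h,u:u+w],None,fx=k,fy=k,interpolation=cv2.INTER_CUBIC)
o=np.vstack([np.hstack([crop(a,125,130,60,50,6),crop(b,345,225,60,50,6)]),np.hstack([crop(a,290,200,80,60,4.5),crop(b,180,110,80,60,4.5)])])
cv2.imwrite('pics/crop0.png',o)
for n,(u0,u1,v0,v1) in dict(scene=(130,170,140,185),side=(355,395,230,285)).items():
    c=load(n+'0');im=c['image'].astype(int)
    m=np.zeros(im.shape[:2],np.uint8);m[v0:v1,u0:u1]=(im[v0:v1,u0:u1].max(2)<45)
    k,l,st,ce=cv2.connectedComponentsWithStats(m)
    for i in range(1,k):
        if st[i,4]>30: print(n,st[i],ce[i], onplane(c,*ce[i],.133).round(4))
# depth clouds of jaws / pins
for n in ['scene','side']:
    c=load(n+'0');z=c['z_map'];vv,uu=np.mgrid[:384,:512]
    p=cv2.undistortPoints(np.stack([uu,vv],-1).reshape(-1,1,2).astype(float),np.array(c['intrinsics']),np.array(c['dist']))[:,0]
    t,Rm=pose(c);P=(t+(np.c_[p[:,0],-p[:,1],-np.ones(len(p))]*z.reshape(-1,1))@Rm.T).reshape(384,512,3)
    np.save(f'pics/{n}P.npy',P)
    w=(P[...,2]>.105)&(P[...,2]<.115)&(z>0)
    k,l,st,ce=cv2.connectedComponentsWithStats(w.astype(np.uint8))
    for i in range(1,k):
        if st[i,4]>150: q=P[l==i]; print(n,st[i],ce[i].round(1),q.mean(0).round(4),q.min(0).round(3),q.max(0).round(3))
```

```text
scene [140 141  15  27 244] [146.66393443 155.31147541] [ 0.5924 -0.2481  0.133 ]
side [363 239  24  35 551] [374.73684211 255.71143376] [ 0.5919 -0.2432  0.133 ]
scene [  0   2 112  34 288] [53.5 18.7] [-0.0304 -1.4498  0.1101] [-0.343 -1.462  0.105] [ 0.227 -1.434  0.115]
scene [339  90  50  14 170] [362.5  98.6] [0.0543 0.0168 0.1098] [-0.009 -0.059  0.105] [0.074 0.068 0.115]
scene [138 162  23  13 169] [149.4 168.6] [ 0.6017 -0.2368  0.1085] [ 0.573 -0.266  0.105] [ 0.621 -0.22   0.115]
scene [ 11 184  56  27 173] [ 39.  197.2] [ 0.7886 -0.3497  0.11  ] [ 0.784 -0.438  0.105] [ 0.794 -0.268  0.115]
scene [ 292  201   74   56 2194] [329.7 227.4] [0.5674 0.1674 0.1094] [0.506 0.12  0.105] [0.621 0.211 0.113]
scene [  0 208  77  58 275] [ 36.3 237.8] [ 0.859  -0.2486  0.1104] [ 0.774 -0.257  0.105] [ 0.93  -0.242  0.115]
side [410   0 102  29 282] [464.1  13.6] [1.76   0.3919 0.1098] [1.751 0.199 0.105] [1.768 0.639 0.115]
side [227  48 112  43 341] [286.2  75.8] [0.8589 0.3247 0.1105] [0.817 0.246 0.105] [0.983 0.582 0.115]
side [ 181  121   67   39 1325] [213.2 140.1] [0.5562 0.1617 0.109 ] [0.502 0.119 0.105] [0.615 0.212 0.112]
side [454 215  58  39 224] [484.7 235. ] [ 0.7755 -0.2995  0.1111] [ 0.768 -0.341  0.105] [ 0.783 -0.248  0.115]
side [354 254  36  29 493] [370.4 271.2] [ 0.5858 -0.2474  0.1076] [ 0.568 -0.267  0.105] [ 0.615 -0.22   0.115]
side [239 310  38  33 615] [257.5 328.9] [ 0.4094 -0.2308  0.1074] [ 0.39  -0.248  0.105] [ 0.436 -0.201  0.115]
```

View pics/crop0.png

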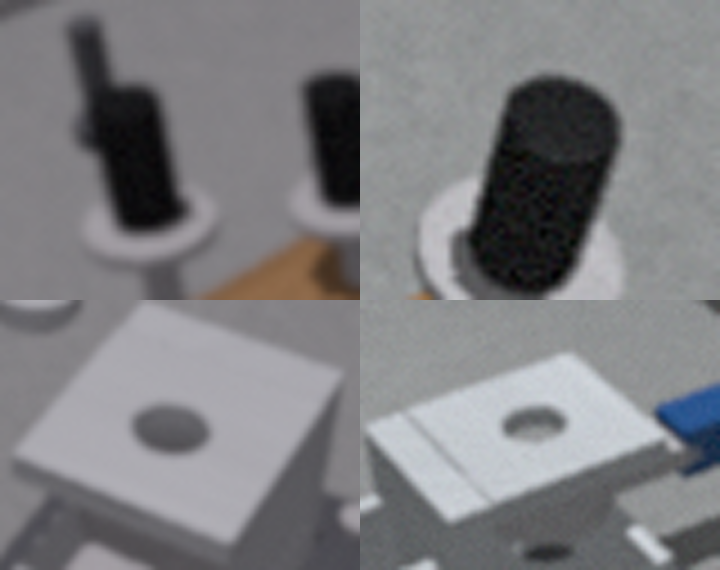

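Run:
```python
from h import *
c=load('wrist0');print(np.array(c['T_tool_cam']).round(3));print(np.array(c['intrinsics']).round(1));print(pose(c)[1].round(3))
for n,uv in dict(scene=(327.9,227.9-.2),side=(218.2,137.5)).items():
    print(n,onplane(load(n+'0'),*uv,.110).round(4))
print(np.array(load('scene0')['intrinsics']).round(1))
# fork top rectangle
for n in ['scene','side']:
    P=np.load(f'pics/{n}P.npy');w=(abs(P[...,2]-.11)<.006)&(P[...,0]>.48)&(P[...,0]<.65)&(P[...,1]>.1)&(P[...,1]<.23)
    print(cv2.minAreaRect((P[w][:,:2]*1000).astype(np.float32)))
s=bot.observe();Rt=q2R(s['orientation']);p=np.array(s['eef_pos'])
T=np.array(c['T_tool_cam']);h=np.array([.563,.165,.110])
```

```text
[[ 0.     0.957  0.29   0.079]
 [ 1.    -0.    -0.     0.   ]
 [-0.     0.29  -0.957 -0.162]
 [ 0.     0.     0.     1.   ]]
[[305.2   0.  253.4]
 [  0.  305.2 195.6]
 [  0.    0.    1. ]]
[[ 0.453 -0.853 -0.258]
 [ 0.891  0.434  0.132]
 [-0.001 -0.29   0.957]]
scene [0.5716 0.1659 0.11  ]
side [0.568 0.162 0.11 ]
[[417.5   0.  260.8]
 [  0.  417.5 195.1]
 [  0.    0.    1. ]]
((563.0804443359375, 165.620361328125), (114.2900161743164, 90.94689178466797), 0.46067389845848083)
((558.716064453125, 165.68936157226562), (92.6622314453125, 112.75902557373047), 89.80780792236328)
```

Request:
servo_tool(plan=[{"translation":[-513,-220,0],"turn":0,"claw":1},{"translation":[-513,-220,0],"turn":0,"claw":1},{"translation":[-513,-220,0],"turn":0,"claw":1},{"translation":[-513,-220,0],"turn":0,"claw":1},{"translation":[-513,-220,0],"turn":0,"claw":1},{"translation":[-513,-220,0],"turn":0,"claw":1},{"translation":[-513,-220,0],"turn":0,"claw":1},{"translation":[-513,-220,0],"turn":0,"claw":1},{"translation":[-513,-220,0],"turn":0,"claw":1},{"translation":[-513,-220,0],"turn":0,"claw":1}])

```text
time_s: 0.98
eef_pos: [0.5512, 0.2351, 0.2226]
orientation: [-0.0, 0.233, 0.972, -0.0]
force: [0.2, 0.2, 0.1]
gripper_width: 1.0
```

Request:
servo_tool(plan=[{"translation":[-128,-55,57],"turn":0,"claw":1},{"translation":[-128,-55,57],"turn":0,"claw":1},{"translation":[-128,-55,57],"turn":0,"claw":1},{"translation":[-128,-55,57],"turn":0,"claw":1},{"translation":[-128,-55,57],"turn":0,"claw":1},{"translation":[-128,-55,57],"turn":0,"claw":1},{"translation":[-128,-55,57],"turn":0,"claw":1}])

```text
time_s: 1.57
eef_pos: [0.6389, 0.1309, 0.1655]
orientation: [-0.001, 0.233, 0.972, 0.0]
force: [-0.1, 1.0, 0.5]
gripper_width: 1.003
```

Run:
```python
from h import *
c=snap('wrist','w1');print(pose(c)[0],c['state']['eef_pos'],c['state']['dq'].__class__)
cv2.imwrite('pics/w1c.png',cv2.resize(c['image'][40:190,180:330,::-1],None,fx=4,fy=4,interpolation=cv2.INTER_CUBIC))
```

```text
[0.56835849 0.16677307 0.32733954] [0.63890675 0.13089845 0.16545518] <class 'numpy.ndarray'>
```

View pics/w1.png

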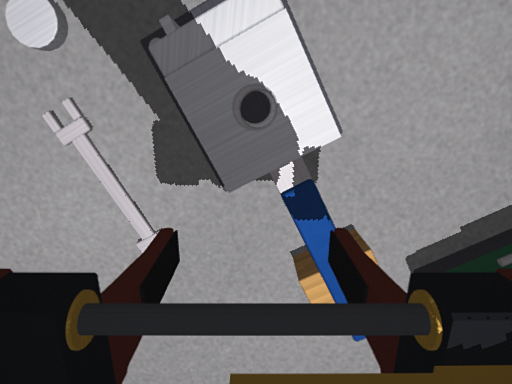

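View pics/w1c.png

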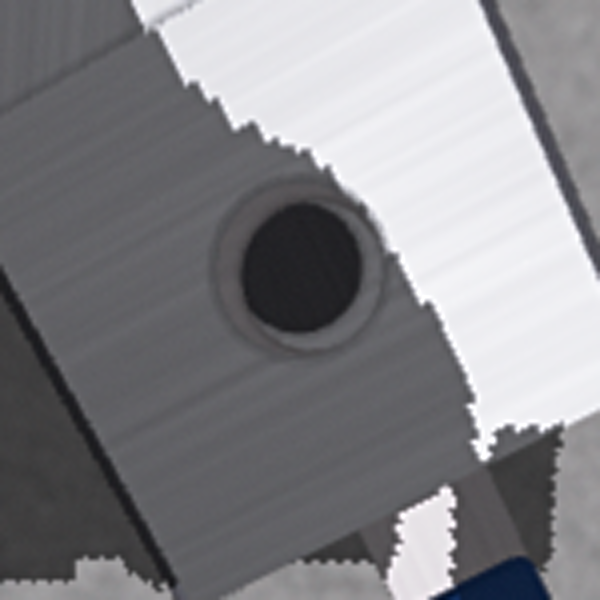

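Run:
```python
from h import *
c=load('w1')
g=cv2.cvtColor(c['image'],cv2.COLOR_RGB2GRAY)[75:140,225:290].astype(float)
e=np.clip((g-20)/(110-20),0,1)**.7*255
z=c['z_map'][75:140,225:290]
# height map
H=np.zeros(z.shape)
for i in range(65):
  for j in range(65): H[i,j]=depthpt(c,225+j,75+i)[2]
zi=np.clip(H/.12,0,1)*255
o=np.hstack([cv2.resize(x.astype(np.uint8),None,fx=6,fy=6,interpolation=cv2.INTER_CUBIC) for x in (e,zi)])
cv2.imwrite('pics/w1e.png',o)
print((H[32,::2]*1000).round().astype(int));print((H[::2,31]*1000).round().astype(int))
print(g[32].astype(int));print(g[:,31].astype(int))
```

```text
[111 109 110 110 107  75  76  74   8   7   9   7   8   8   6   7   8   7
   8   9   7   8   7  39  40  39 110 110 109 110 109 109 110]
[111 109 111 109 109 101  76  74   8   8   8   7   7   8   7   9   8   8
   8   7   8   6   8   9  33  39  65 105 109 109 109 109 110]
[ 98  99  99  99 101  99  95  86  80  86  88  86  87  82  73  51  32  32
  35  34  35  35  32  35  36  33  34  35  34  34  36  35  35  34  35  35
  33  34  36  35  33  32  33  32  38  61  90  98 103 102  89  80  90  97
  99 153 253 247 242 242 241 239 237 235 235]
[237 239 151  90  96 103 103 103  92  84  80  86  87  84  73  57  38  34
  33  35  34  34  33  34  32  35  34  36  34  35  35  34  35  34  35  36
  37  34  35  34  33  34  33  34  34  35  33  33  72  93 101 104  88  77
  84  93  95  98  98 101 102 100  98  97  96]
```

View pics/w1e.png

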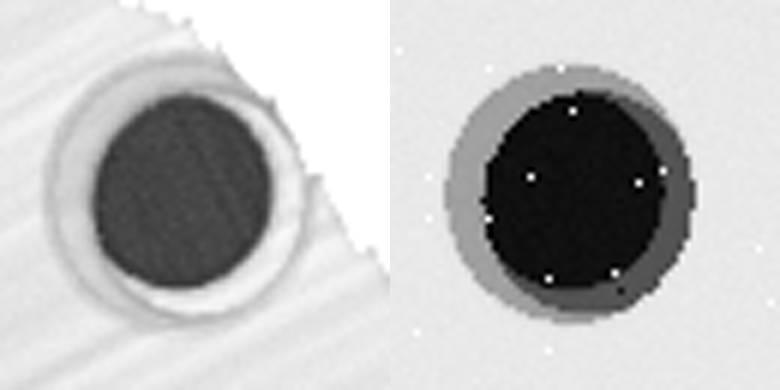

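```bash
cat > eye.py <<'E'
from h import *
from scipy.optimize import least_squares
from scipy.ndimage import median_filter
def fit(c,box):
    u0,u1,v0,v1=box
    vv,uu=np.mgrid[v0:v1,u0:u1]
    p=cv2.undistortPoints(np.stack([uu,vv],-1).reshape(-1,1,2).astype(float),np.array(c['intrinsics']),np.array(c['dist']))[:,0]
    t,Rm=pose(c);D=np.c_[p[:,0],-p[:,1],-np.ones(len(p))]@Rm.T
    z=median_filter(c['z_map'],3)[v0:v1,u0:u1]
    H=(t[2]+D[:,2]*z.ravel()).reshape(z.shape)
    lab=np.select([H>.095,H>.058,H>.025],[3,2,1],0)
    out={}
    for L,zp,name in ((3,.110,'top'),(2,.076,'eye'),(1,.040,'low')):
        pts=[]
        for a,b,du,dv in ((lab[:,:-1],lab[:,1:],.5,0),(lab[:-1],lab[1:],0,.5)):
            i,j=np.where(((a==L)&(b<L))|((b==L)&(a<L)))
            for y,x in zip(i,j): pts.append(onplane(c,u0+x+du,v0+y+dv,zp)[:2])
        pts=np.array(pts)
        if len(pts)<8: continue
        f=lambda q,r=None:np.hypot(*(pts-q[:2]).T)-(.015 if len(q)==2 else q[2])
        m=pts.mean(0)
        s=least_squares(f,m,loss='soft_l1',f_scale=.0004); s3=least_squares(f,[*m,.015],loss='soft_l1',f_scale=.0004)
        out[name]=s.x; print(name,len(pts),s.x.round(5),'rms mm',(np.sqrt(np.mean(f(s.x)**2))*1e3).round(2),'free',s3.x.round(5))
    return out
E
python3 - <<'E'
from eye import *
fit(load('w1'),(225,282,80,135))
E
```

```text
top 170 [0.57095 0.16643] rms mm 0.86 free [0.57088 0.16647 0.01416]
eye 101 [0.57414 0.16903] rms mm 0.68 free [0.5734  0.16841 0.01418]
low 80 [0.57029 0.16593] rms mm 0.56 free [0.57108 0.16655 0.01419]
```

The depth picture through the upper hole separates all three rims. The top hole is at about (0.571,0.1665) and the lower one agrees. The eye is at about (0.5735,0.1685), so roughly (+2.5,+2) mm off. Next I'll look at the pin from above.

Request:
servo_tool(plan=[{"translation":[0,0,-40],"turn":0,"claw":1},{"translation":[-208,-355,-55],"turn":0,"claw":1},{"translation":[-208,-355,-55],"turn":0,"claw":1},{"translation":[-208,-355,-55],"turn":0,"claw":1},{"translation":[-208,-355,-55],"turn":0,"claw":1},{"translation":[-208,-355,-55],"turn":0,"claw":1},{"translation":[-208,-355,-55],"turn":0,"claw":1},{"translation":[-208,-355,-55],"turn":0,"claw":1},{"translation":[-208,-355,-55],"turn":0,"claw":1},{"translation":[-208,-355,-55],"turn":0,"claw":1}])

```text
time_s: 2.45
eef_pos: [0.6622, -0.2437, 0.2206]
orientation: [0.001, 0.232, 0.973, 0.001]
force: [1.3, -0.1, 0.8]
gripper_width: 1.001
```

Request:
servo_tool(plan=[{"translation":[-15,-30,0],"turn":0,"claw":1},{"translation":[-15,-30,0],"turn":0,"claw":1},{"translation":[-15,-30,0],"turn":0,"claw":1},{"translation":[-15,-30,0],"turn":0,"claw":1}])

```text
time_s: 2.78
eef_pos: [0.6621, -0.2752, 0.2197]
orientation: [0.0, 0.232, 0.973, 0.001]
force: [-0.4, 0.3, 0.1]
gripper_width: 1.002
```

Run:
```python
from h import *
c=snap('wrist','w2');print(pose(c)[0],c['state']['eef_pos'],c['state']['time_s'])
```

```text
[ 0.59121356 -0.23960361  0.38148552] [ 0.66210781 -0.2752251   0.21969608] 2.7833
```

View pics/w2.png

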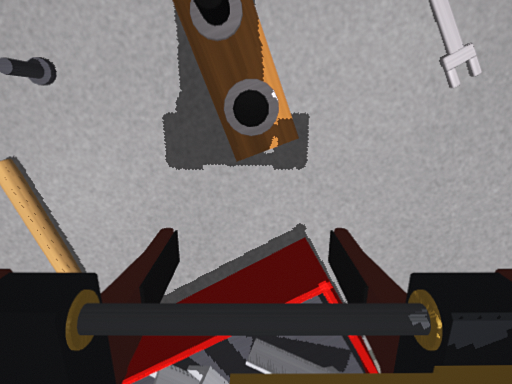

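The long pin is seen from above with its grip at (251,107), ringed by its collar. The short pin is near (217,10).

Run:
```python
from h import *
c=load('w2')
u0,u1,v0,v1=215,290,70,150
H=np.array([[depthpt(c,u,v)[2] for u in range(u0,u1)] for v in range(v0,v1)])
from scipy.ndimage import median_filter
H=median_filter(H,3)
for nm,lo,hi,zp in (('grip',.150,.17,.158),('collar+grip',.1,.17,.108)):
    m=((H>lo)&(H<hi)).astype(np.uint8)
    cs,_=cv2.findContours(m,cv2.RETR_EXTERNAL,cv2.CHAIN_APPROX_NONE);k=max(cs,key=cv2.contourArea)
    pts=np.array([onplane(c,u0+x,v0+y,zp)[:2] for x,y in k[:,0]])
    (x,y),r=cv2.minEnclosingCircle((pts*1000).astype(np.float32))
    print(nm,len(pts),'H',np.median(H[m>0]).round(4),'c',x,y,'r',r, 'mom',pts.mean(0).round(4))
s=bot.observe();Rt=q2R(s['orientation']);p=np.array(s['eef_pos']);print(p)
print('to', (Rt.T@(np.array([.5925,-.2445,.200])-p)*1000).round(1))
```

```text
grip 101 H 0.1576 c 593.4922485351562 -242.3790283203125 r 12.700528144836426 mom [ 0.5934 -0.2423]
collar+grip 156 H 0.1081 c 593.5244750976562 -242.4263458251953 r 23.70631217956543 mom [ 0.5934 -0.2424]
[ 0.6623058  -0.27453598  0.21967797]
to [75.9 -4.7 19.7]
```

Request:
servo_tool(plan=[{"translation":[38,-1.5,0],"turn":0,"claw":1},{"translation":[76,-2.5,0],"turn":0,"claw":1},{"translation":[76,-2.5,0],"turn":0,"claw":1},{"translation":[76,-2.5,20],"turn":0,"claw":1},{"translation":[76,-2.5,45],"turn":0,"claw":1}])

```text
time_s: 3.25
eef_pos: [0.5944, -0.2429, 0.177]
orientation: [0.003, 0.231, 0.973, 0.001]
force: [-0.2, -0.2, -0.7]
gripper_width: 0.999
```

Run:
```python
from h import *
s=bot.observe();p=np.array(s['eef_pos']);print(p,s['force'],(q2R(s['orientation']).T@(np.array([.5934,-.2424,.116])-p)*1000).round(1))
c=snap('wrist','w3')
```

```text
[ 0.59443381 -0.24288013  0.17696386] [-0.15123195 -0.15628941 -0.70130273] [ 1.5 -0.2 61. ]
```

View pics/w3.png

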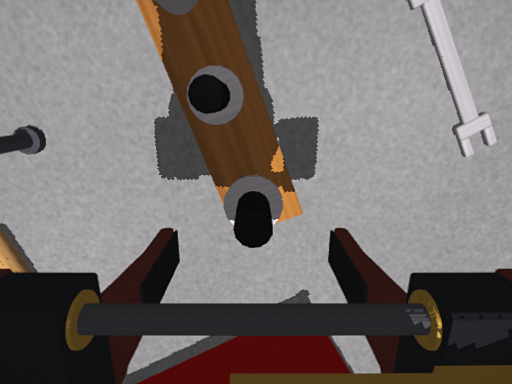

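The grip is centred between the fingers at (254,225), so I'll descend and close.

Request:
servo_tool(plan=[{"translation":[0.5,0,25],"turn":0,"claw":1},{"translation":[0.5,0,45],"turn":0,"claw":1},{"translation":[0.5,0,59],"turn":0,"claw":1},{"translation":[0.5,0,59],"turn":0,"claw":1},{"translation":[0.5,0,59],"turn":0,"claw":1}])

```text
time_s: 3.72
eef_pos: [0.5924, -0.2436, 0.1155]
orientation: [-0.001, 0.232, 0.973, 0.0]
force: [1.5, 0.0, 0.7]
gripper_width: 0.998
```

Request:
servo_tool(plan=[{"translation":[0,0,0],"turn":0,"claw":0.5},{"translation":[0,0,0],"turn":0,"claw":0.35},{"translation":[0,0,0],"turn":0,"claw":0},{"translation":[0,0,0],"turn":0,"claw":0},{"translation":[0,0,0],"turn":0,"claw":0},{"translation":[0,0,0],"turn":0,"claw":0},{"translation":[0,0,0],"turn":0,"claw":0},{"translation":[0,0,0],"turn":0,"claw":0}], force=35)

```text
time_s: 4.38
eef_pos: [0.592, -0.2453, 0.1153]
orientation: [0.0, 0.233, 0.972, 0.0]
force: [0.2, 0.3, -0.4]
gripper_width: 0.434
```

Request:
servo_tool(plan=[{"translation":[0,0,0],"turn":0,"claw":0},{"translation":[0,0,0],"turn":0,"claw":0},{"translation":[0,0,0],"turn":0,"claw":0},{"translation":[0,0,0],"turn":0,"claw":0},{"translation":[0,0,0],"turn":0,"claw":0}])

```text
time_s: 4.8
eef_pos: [0.5924, -0.2445, 0.1152]
orientation: [0.0, 0.233, 0.972, 0.0]
force: [0.7, 1.8, -0.6]
gripper_width: 0.289
```

Request:
servo_tool(plan=[{"translation":[0,0,-8],"turn":0,"claw":0},{"translation":[0,0,-20],"turn":0,"claw":0},{"translation":[0,0,-32],"turn":0,"claw":0},{"translation":[0,0,-50],"turn":0,"claw":0},{"translation":[0,0,-75],"turn":0,"claw":0},{"translation":[0,0,-100],"turn":0,"claw":0},{"translation":[0,0,-130],"turn":0,"claw":0},{"translation":[0,0,-140],"turn":0,"claw":0},{"translation":[0,0,-140],"turn":0,"claw":0}])

```text
time_s: 5.55
eef_pos: [0.593, -0.247, 0.2594]
orientation: [0.003, 0.234, 0.972, -0.001]
force: [-0.6, -0.3, -3.2]
gripper_width: 0.294
```

Run:
```python
from h import *
c=snap('wrist','w4');a=snap('scene','s4');b=snap('side','d4')
cv2.imwrite('pics/m4.png',np.hstack([x['image'][:300,::1,::-1][:, :400] for x in (b,c)]))
s=bot.observe();print(s['eef_pos'],s['force'],s['gripper_width'])
```

```text
[ 0.59106878 -0.24521747  0.25378302] [-0.2312632  -0.85901572 -2.97576414] 0.28986016869074444
```

View pics/m4.png

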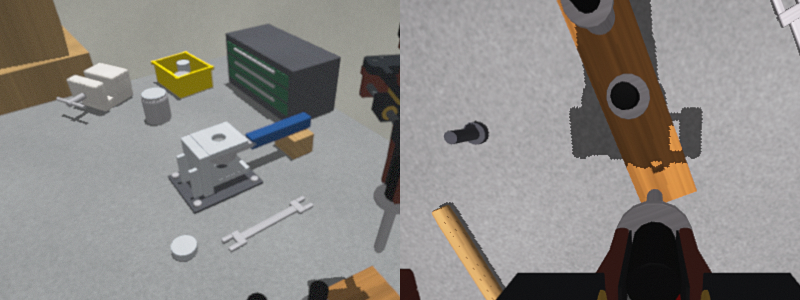

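View pics/s4.png

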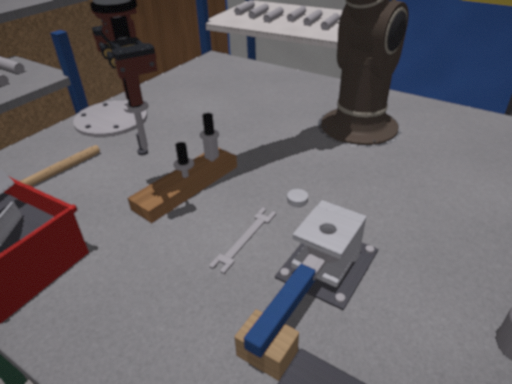

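Request:
servo_tool(plan=[{"translation":[15,25,0],"turn":0,"claw":0},{"translation":[32,56,0],"turn":0,"claw":0},{"translation":[50,88,0],"turn":0,"claw":0},{"translation":[68,120,0],"turn":0,"claw":0},{"translation":[86,152,0],"turn":0,"claw":0},{"translation":[104,184,0],"turn":0,"claw":0},{"translation":[122,216,0],"turn":0,"claw":0},{"translation":[140,247,0],"turn":0,"claw":0},{"translation":[158,278,0],"turn":0,"claw":0},{"translation":[174,307,0],"turn":0,"claw":0}])

```text
time_s: 6.53
eef_pos: [0.5747, 0.1092, 0.2532]
orientation: [-0.002, 0.233, 0.973, -0.001]
force: [0.5, 0.1, -3.0]
gripper_width: 0.293
```

Request:
servo_tool(plan=[{"translation":[12,20,0],"turn":0,"claw":0},{"translation":[22,38,0],"turn":0,"claw":0},{"translation":[28,48,0],"turn":0,"claw":0},{"translation":[30,52,0],"turn":0,"claw":0},{"translation":[30,52,0],"turn":0,"claw":0},{"translation":[30,52,0],"turn":0,"claw":0}])

```text
time_s: 7.03
eef_pos: [0.5732, 0.1655, 0.2546]
orientation: [-0.0, 0.234, 0.972, -0.001]
force: [0.4, -0.6, -2.9]
gripper_width: 0.291
```

Run:
```python
from h import *
c=snap('wrist','w5');a=snap('scene','s5');b=snap('side','d5')
crop=lambda im,u,v:cv2.resize(im[v:v+150,u:u+100,::-1],None,fx=4,fy=4,interpolation=cv2.INTER_CUBIC)
cv2.imwrite('pics/m5.png',np.hstack([crop(a['image'],280,110),crop(b['image'],170,30)]))
s=bot.observe();print(s['eef_pos'],s['force'],s['gripper_width'],s['time_s'])
print((q2R(s['orientation']).T@(np.array([.5722,.1675,.25])-s['eef_pos'])*1000).round(1))
```

```text
[0.57338676 0.16529685 0.25526123] [ 0.02452302  0.10217029 -3.63317482] 0.2918169488524864 7.1833
[2.1 1.4 5.3]
```

View pics/m5.png

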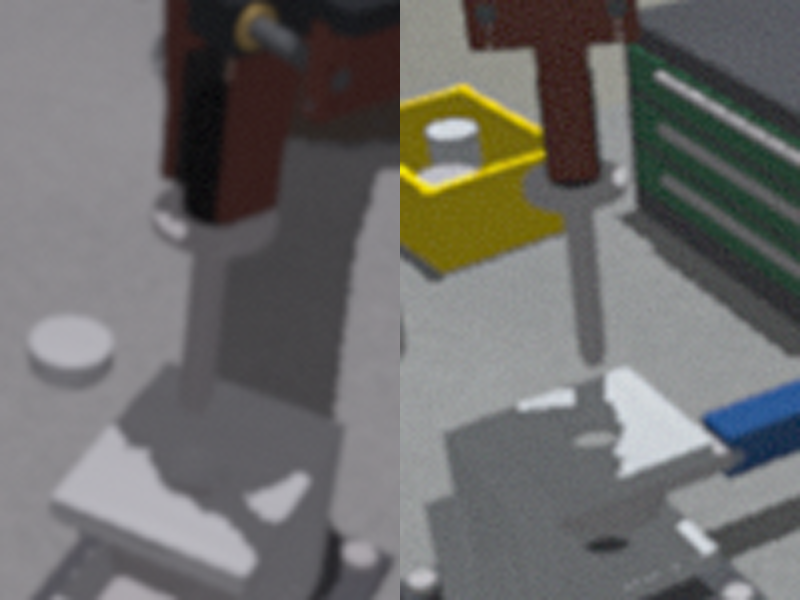

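View pics/w5.png

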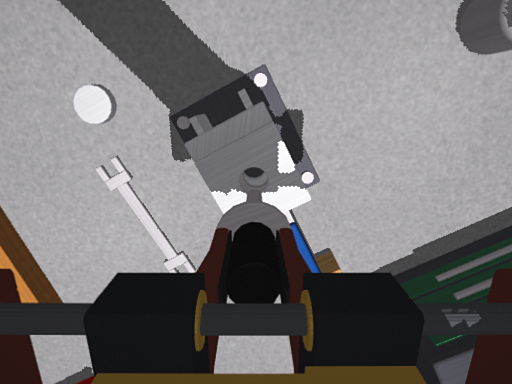

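```bash
cat >> h.py <<'E'
def tri(a,ua,b,ub):
    p,d=ray(a,*ua);q,e=ray(b,*ub);d/=np.linalg.norm(d);e/=np.linalg.norm(e)
    s=np.linalg.lstsq(np.c_[d,-e],q-p,rcond=None)[0];A=p+d*s[0];B=q+e*s[1]
    return (A+B)/2,np.linalg.norm(A-B)
E
python3 - <<'E'
from h import *
a=load('s5');b=load('d5')
def row(c,v,u0,u1):
    g=cv2.cvtColor(c['image'],cv2.COLOR_RGB2GRAY)[v,u0:u1]; return g
for v in (178,190,200,207,210,213): print('s',v,row(a,v,318,346))
for v in (85,95,105,115,118,121): print('d',v,row(b,v,206,228))
print('tip',tri(a,(328.3,209.5),b,(218.3,118.5)))
print('top',tri(a,(331.6,176),b,(214.6,83.5)))
print('hole',tri(a,(327.9,227.7),b,(218.2,137.5)))
E
```

```text
s 178 [138 138 138 139 138 138 137 137 132 117  96  89  87  88  88  89  87  84
  78  72  70  69  68  69  69  69  67  68]
s 190 [139 140 139 139 139 140 141 135 119  96  88  89  89  88  87  85  84  76
  71  72  71  71  72  71  71  72  71  71]
s 200 [142 139 133 126 123 124 123 109  92  88  88  90  88  87  86  82  77  73
  70  72  72  71  72  73  73  72  71  70]
s 207 [96 96 96 97 97 96 93 88 89 87 88 89 88 87 87 91 96 96 97 95 95 94 90 87
 83 82 79 74]
s 210 [95 96 95 95 96 94 92 90 88 89 89 88 87 89 92 94 95 96 95 95 96 95 94 96
 94 94 95 93]
s 213 [96 95 95 95 95 95 95 94 92 93 93 92 91 95 95 95 95 95 96 96 97 96 94 96
 97 96 96 96]
d 85 [ 97  95  96  98 101  95  94  97  98  97  95  96 123 149 151 150 153 149
 144 118  88  78]
d 95 [148 149 153 150 151 139 115  98  94  97  92  91  98 127 147 149 148 150
 148 152 153 153]
d 105 [147 145 147 148 149 151 143 120  99  94  98  94  93  99 127 148 153 153
 149 146 151 150]
d 115 [152 150 152 151 156 147 155 150 129 100  93  98  95  88 102 129 149 151
 151 152 150 154]
d 118 [153 156 151 152 152 151 152 152 135 112  96  96  96  95 105 131 149 155
 151 156 154 150]
d 121 [152 153 150 152 151 154 153 155 159 150 134 121 118 128 138 148 151 158
 161 170 173 165]
tip (array([0.57366814, 0.16421013, 0.15209744]), np.float64(0.00028998158093038374))
top (array([0.57611332, 0.16664284, 0.22464424]), np.float64(0.0042817071457490604))
hole (array([0.56935831, 0.16502068, 0.10783936]), np.float64(4.469586433775948e-05))
```

Request:
servo_tool(plan=[{"translation":[2.7,1,0],"turn":0,"claw":0},{"translation":[2.7,1,0],"turn":0,"claw":0},{"translation":[2.7,1,10],"turn":0,"claw":0},{"translation":[2.7,1,20],"turn":0,"claw":0},{"translation":[2.7,1,28],"turn":0,"claw":0},{"translation":[2.7,1,34],"turn":0,"claw":0},{"translation":[2.7,1,34],"turn":0,"claw":0},{"translation":[2.7,1,34],"turn":0,"claw":0}])

```text
time_s: 7.85
eef_pos: [0.5708, 0.1692, 0.2206]
orientation: [-0.001, 0.233, 0.972, -0.0]
force: [0.3, -0.3, -2.2]
gripper_width: 0.288
```

Run:
```python
from h import *
c=snap('wrist','w6');a=snap('scene','s6');b=snap('side','d6')
crop=lambda im,u,v:cv2.resize(im[v:v+90,u:u+90,::-1],None,fx=6,fy=6,interpolation=cv2.INTER_CUBIC)
cv2.imwrite('pics/m6.png',cv2.resize(np.hstack([crop(a['image'],285,170),crop(b['image'],170,85)]),None,fx=.74,fy=.74))
s=bot.observe();print(s['eef_pos'],s['force'],s['gripper_width'],s['time_s'])
```

```text
[0.57145481 0.16939599 0.22170992] [-0.4675718  -0.23468422 -2.85033061] 0.28971837149098517 8.0
```

View pics/m6.png

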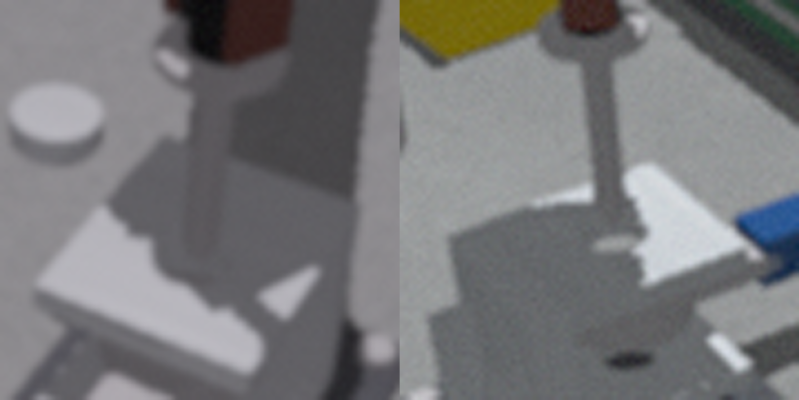

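Request:
servo_tool(plan=[{"translation":[-1,-1,5],"turn":0,"claw":0},{"translation":[-1,-1,10],"turn":0,"claw":0},{"translation":[-1,-1,15],"turn":0,"claw":0},{"translation":[-1,-1,20],"turn":0,"claw":0},{"translation":[-1,-1,25],"turn":0,"claw":0},{"translation":[-1,-1,25],"turn":0,"claw":0}])

```text
time_s: 8.5
eef_pos: [0.5709, 0.1678, 0.1948]
orientation: [-0.001, 0.233, 0.972, -0.001]
force: [0.1, 0.0, -2.9]
gripper_width: 0.289
```

Run:
```python
from h import *
a=snap('scene','s7');b=snap('side','d7')
crop=lambda im,u,v:cv2.resize(im[v:v+90,u:u+90,::-1],None,fx=6,fy=6,interpolation=cv2.INTER_CUBIC)
cv2.imwrite('pics/m7.png',cv2.resize(np.hstack([crop(a['image'],285,170),crop(b['image'],170,85)]),None,fx=.74,fy=.74))
s=bot.observe();print(s['eef_pos'],s['force'],s['moment'],s['gripper_width'],s['time_s'])
```

```text
[0.57139134 0.16791754 0.19593861] [-0.40991255  0.20012747 -2.80324135] [ 0.03450063 -0.00750691 -0.04076677] 0.2863321279967793 8.6
```

View pics/m7.png

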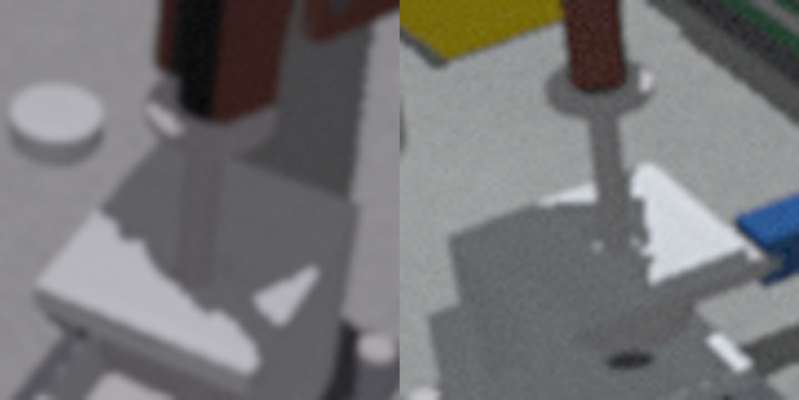

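The tip is inside the upper hole with no contact force, and daylight shows on both sides in the side view. Next it goes through the eye.

Request:
servo_tool(plan=[{"translation":[0,0,4],"turn":0,"claw":0},{"translation":[0,0,8],"turn":0,"claw":0},{"translation":[0,0,12],"turn":0,"claw":0},{"translation":[0,0,16],"turn":0,"claw":0},{"translation":[0,0,20],"turn":0,"claw":0},{"translation":[0,0,20],"turn":0,"claw":0}])

```text
time_s: 9.1
eef_pos: [0.571, 0.1678, 0.1752]
orientation: [-0.001, 0.233, 0.972, -0.0]
force: [-0.7, 0.0, -4.0]
gripper_width: 0.289
```

Request:
servo_tool(plan=[{"translation":[0,0,4],"turn":0,"claw":0},{"translation":[0,0,8],"turn":0,"claw":0},{"translation":[0,0,12],"turn":0,"claw":0},{"translation":[0,0,16],"turn":0,"claw":0},{"translation":[0,0,20],"turn":0,"claw":0},{"translation":[0,0,20],"turn":0,"claw":0}])

```text
time_s: 9.6
eef_pos: [0.5711, 0.1678, 0.1553]
orientation: [-0.001, 0.233, 0.972, -0.0]
force: [-0.7, 0.1, -3.1]
gripper_width: 0.295
```

Request:
servo_tool(plan=[{"translation":[0,0,4],"turn":0,"claw":0},{"translation":[0,0,8],"turn":0,"claw":0},{"translation":[0,0,12],"turn":0,"claw":0},{"translation":[0,0,16],"turn":0,"claw":0},{"translation":[0,0,20],"turn":0,"claw":0},{"translation":[0,0,24],"turn":0,"claw":0},{"translation":[0,0,26],"turn":0,"claw":0},{"translation":[0,0,27],"turn":0,"claw":0},{"translation":[0,0,27],"turn":0,"claw":0}])

```text
time_s: 10.35
eef_pos: [0.5715, 0.1679, 0.129]
orientation: [-0.0, 0.233, 0.972, -0.0]
force: [-0.0, -0.2, -4.1]
gripper_width: 0.288
```

Run:
```python
from h import *
a=snap('scene','s8');b=snap('side','d8')
crop=lambda im,u,v:cv2.resize(im[v:v+90,u:u+90,::-1],None,fx=6,fy=6,interpolation=cv2.INTER_CUBIC)
cv2.imwrite('pics/m8.png',cv2.resize(np.hstack([crop(a['image'],285,170),crop(b['image'],170,85)]),None,fx=.74,fy=.74))
s=bot.observe();print(s['eef_pos'],s['force'],s['moment'],s['gripper_width'],s['time_s'])
```

```text
[0.57167855 0.16801916 0.12944862] [-0.58784395  0.71319922 -3.28218906] [0.05216634 0.00955345 0.01761066] 0.2924103769972188 10.45
```

View pics/m8.png

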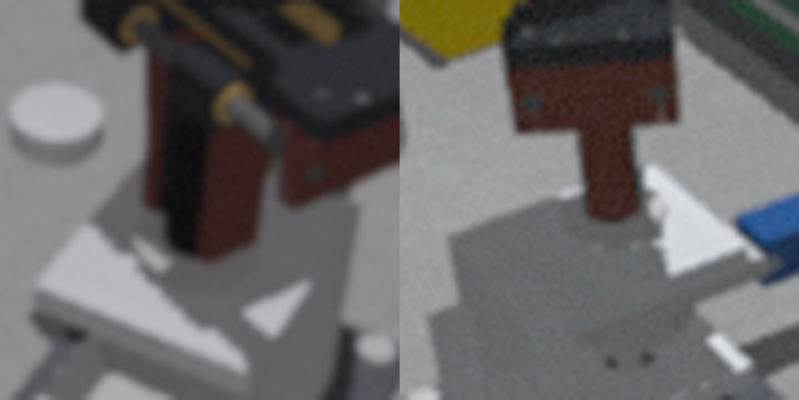

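Request:
servo_tool(plan=[{"translation":[0,0,1.5],"turn":0,"claw":0},{"translation":[0,0,3],"turn":0,"claw":0},{"translation":[0,0,4],"turn":0,"claw":0},{"translation":[0,0,5],"turn":0,"claw":0},{"translation":[0,0,5],"turn":0,"claw":0},{"translation":[0,0,5],"turn":0,"claw":0}])

```text
time_s: 10.95
eef_pos: [0.5715, 0.1679, 0.1242]
orientation: [-0.0, 0.233, 0.972, -0.0]
force: [-0.4, 0.7, -2.8]
gripper_width: 0.291
```

Request:
servo_tool(plan=[{"translation":[0,0,0.7],"turn":0,"claw":0},{"translation":[0,0,1.4],"turn":0,"claw":0},{"translation":[0,0,1.4],"turn":0,"claw":0},{"translation":[0,0,1.4],"turn":0,"claw":0}])

```text
time_s: 11.28
eef_pos: [0.5717, 0.168, 0.1235]
orientation: [0.0, 0.233, 0.972, 0.0]
force: [-1.0, -1.0, 4.2]
gripper_width: 0.291
```

The force went from −3 to +4 N, so the collar is seated. Releasing now.

Request:
servo_tool(plan=[{"translation":[0,0,0.5],"turn":0,"claw":0.4},{"translation":[0,0,0.5],"turn":0,"claw":0.5},{"translation":[0,0,0.5],"turn":0,"claw":0.6},{"translation":[0,0,0.5],"turn":0,"claw":0.8},{"translation":[0,0,0.5],"turn":0,"claw":0.8},{"translation":[0,0,0.5],"turn":0,"claw":0.8},{"translation":[0,0,0.5],"turn":0,"claw":0.8},{"translation":[0,0,0.5],"turn":0,"claw":0.8}])

```text
time_s: 11.95
eef_pos: [0.5716, 0.168, 0.1224]
orientation: [-0.0, 0.233, 0.972, 0.0]
force: [-0.1, 0.2, 0.4]
gripper_width: 0.798
```

Request:
servo_tool(plan=[{"translation":[0,0,-5],"turn":0,"claw":0.8},{"translation":[0,0,-20],"turn":0,"claw":0.8},{"translation":[0,0,-45],"turn":0,"claw":0.8},{"translation":[0,0,-75],"turn":0,"claw":0.8},{"translation":[0,0,-110],"turn":0,"claw":0.8},{"translation":[-30,0,-110],"turn":0,"claw":0.8},{"translation":[-60,0,-110],"turn":0,"claw":0.8},{"translation":[-79,0,-110],"turn":0,"claw":0.8},{"translation":[-79,0,-110],"turn":0,"claw":0.8},{"translation":[-79,0,-110],"turn":0,"claw":0.8}])

```text
time_s: 12.78
eef_pos: [0.6422, 0.1313, 0.2322]
orientation: [-0.0, 0.234, 0.972, -0.0]
force: [0.2, 0.2, -0.8]
gripper_width: 0.8
```

Run:
```python
from h import *
a=snap('scene','s9');b=snap('side','d9');c=snap('wrist','w9')
crop=lambda im,u,v:cv2.resize(im[v:v+90,u:u+90,::-1],None,fx=4.4,fy=4.4,interpolation=cv2.INTER_CUBIC)
cv2.imwrite('pics/m9.png',np.hstack([crop(a['image'],285,170),crop(b['image'],170,85)]))
cv2.imwrite('pics/w9c.png',c['image'][:,:,::-1])
s=bot.observe();print(s['eef_pos'],s['force'],s['gripper_width'],s['time_s'])
from scipy.ndimage import median_filter
u0,u1,v0,v1=190,320,50,180
H=median_filter(np.array([[depthpt(c,u,v)[2] for u in range(u0,u1)] for v in range(v0,v1)]),3)
P=np.array([[depthpt(c,u,v) for u in range(u0,u1)] for v in range(v0,v1)])
g=H>.15;xy=P[g].mean(0);print('grip top',xy,np.median(H[g]))
r=np.hypot(*(P[...,:2]-xy[:2]).transpose(2,0,1))
for nm,m in (('collar',(r>.016)&(r<.022)&(H>.1)&(H<.14)),('jaw',(r>.028)&(r<.042)&(abs(H-.11)<.006))):
    Q=P[m];k=np.linalg.lstsq(np.c_[Q[:,:2]-xy[:2],np.ones(len(Q))],Q[:,2],rcond=None)[0]
    print(nm,len(Q),np.median(Q[:,2]).round(4),'tilt deg',np.degrees(k[:2]).round(2))
```

```text
[0.64101281 0.13317691 0.23242271] [-0.29650666  0.21540385  0.8141626 ] 0.7977177311794517 12.9333
grip top [0.57171352 0.16817486 0.16690581] 0.16564716846349933
collar 968 0.1157 tilt deg [ 0.15 -0.13]
jaw 4009 0.1097 tilt deg [ 0.14 -0.03]
```

View pics/m9.png

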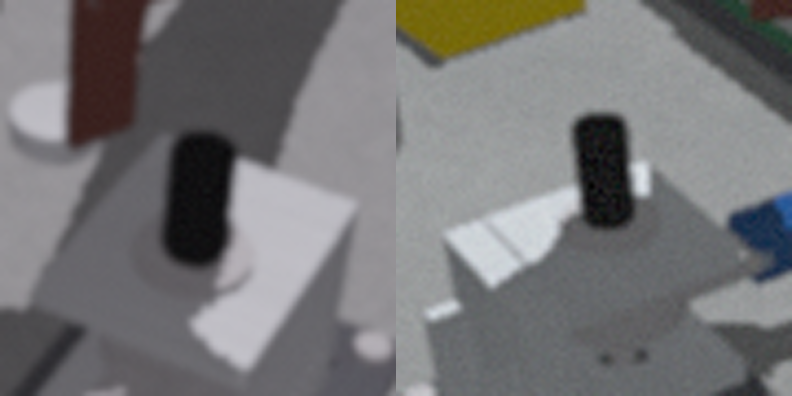

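View pics/w9c.png

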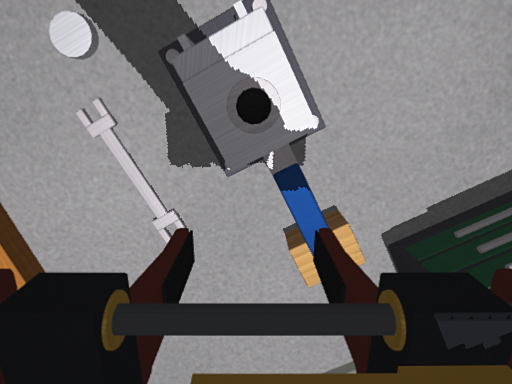

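The collar top is at 115.7 mm with the jaw at 109.7 mm, which is exactly the 6 mm collar thickness. Both are level within 0.2°. The pin stands upright with its grip at (253,105) in the wrist view and is clear of the robot, so I'll hand in.

```bash
python3 -c "
from station import bot
print(bot.job_done())"
```

```text
the job is handed in; nothing more can be done
None
```

The trolley drawbar is coupled: the long slim pin is fully home through the upper jaw, the eye and the lower jaw, and the job is handed in at about 13 s.

- **Correction for the eye:** Looking down through the upper hole, I measured the eye about 2.5 mm off in x and 2 mm off in y. I lowered the pin on a line between the two axes. The force reading showed only the pin's weight until the collar seated.
- **Hold and release:** I kept hold of the pin until the wrist force went from −3 N to +4 N, which showed the collar was on the jaw. Then I opened the gripper, lifted it straight up and moved clear.
- **Last checks:**
  - The collar top stands 6.0 mm above the jaw face, equal to its thickness.
  - It is level within 0.2°.
  - The grip top is at 0.166 m, as it should be.
  - In the side view the shank crosses the lower hole.
- **Disagreements, both small:**
  - The scene and side cameras put the fork hole 2–5 mm from where the wrist camera did, which was within the clearance.
  - The fitted hole radii came out at 14.2 mm against the stated 15 mm, so I used only the centres.

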